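# Lay out the first-off samples behind their masters and close the sample case

### The job

Set out the first-off samples for sign-off: stand the loose gear, knob cap and flanged bush upright in the empty far row of the grey sample tray, each in the bay directly behind its own master (the master stays in the near row, on the robot's side). Then put the clear lid on top of the tray, pull bar up, so that it sits flat on the ledge all round the rim. Set everything down rather than dropping it, and do not shift the masters or knock the pin gauge and ring gauge standing among the parts.

Things in the scene. Friction and masses are not known exactly. Their poses are not given: they have to be found in the camera images.
- tray: grey sample tray, fixed, 252 (y) x 176 (x) mm; origin under its centre, +x away from the robot, y along it. Two rows of three 69 mm square bays, floor 5 mm up: centres x = -36 (near row, holds the masters) and +36 mm (far row, empty), y = -72, 0, 72 mm. Rim 147 x 219 mm outside, 13 mm high; dividers 3 mm thick, 11 mm high. The lid rests on the ledge round the rim, 15 mm wide, 5 mm up.
- lid: loose clear polystyrene lid, 160 g, lying open side down: 162 (x) x 234 (y) x 44.5 mm, inside 157 x 229 mm, 42 mm deep. Goes over the tray rim with 5 mm play each side, long side along the tray's, either way round. Black pull bar on the middle of its top: 14 mm wide (x), 70 mm long (y), from 44.5 to 72.5 mm above the lower edge. Origin at the centre of the lower edge plane.
- gear: first-off sample, loose on the bench, about 22 g: blue nylon spur gear standing on its flat toothed face: toothed disc 44 mm across the teeth and 14 mm thick, with a plain round hub 22 mm in diameter on top reaching 28 mm high, 8 mm bore; origin at the centre of its underside, z up
- master_gear: approved master gear, loose in one of the near-row bays of the tray (which bay varies), its x and y axes parallel to the tray's; same shape and size as the first-off gear; origin at the centre of its underside
- cap: first-off sample, loose on the bench, about 18 g: black ABS knob cap, a finely ribbed cylinder 34 mm in diameter and 24 mm high with a short white pointer line on top along +x; origin at the centre of its underside, z up
- master_cap: approved master knob cap, loose in one of the near-row bays of the tray (which bay varies), its x and y axes parallel to the tray's; same shape and size as the first-off knob cap; origin at the centre of its underside
- bush: first-off sample, loose on the bench, about 18 g: ivory natural-nylon flanged bush standing on its flange: flange 40 mm in diameter and 5 mm thick, barrel 24 mm in diameter above it reaching 30 mm high, 14 mm bore; origin at the centre of its underside, z up
- master_bush: approved master flanged bush, loose in one of the near-row bays of the tray (which bay varies), its x and y axes parallel to the tray's; same shape and size as the first-off flanged bush; origin at the centre of its underside
- pin_gauge: bystander: steel pin gauge, 8 mm in diameter, upright in a beech block 50 by 40 by 28 mm, 58 mm high in all, loose among the first-offs; origin at the centre of the block's underside
- ring_gauge: bystander: steel ring gauge lying flat, 42 mm in diameter, 14 mm high, 16 mm bore, loose among the first-offs; origin at the centre of its underside
There are look-alikes about, which are no part of the job. Leave any pink look-alike of the master_cap alone.

How it is judged:
By the outcome, as a careful person would: the job done as asked, in the order asked, and still so for the second after the job is handed in, with the robot touching nothing.
It also fails if it takes over 104 s, if anything falls off the work surface, if the arm or the gripper's body presses on something with over 40 N, if the wrist force passes 120 N, or if a joint passes its speed limit or range.

### The arm

A 6-joint arm with a two-finger parallel gripper is mounted at the origin on the work surface. World frame = base frame: x ahead of the robot, y to its left, z up, the work surface at z = 0. Lengths are in m, angles in degrees, forces in N, time in s.
With the tool pointing down it reaches from about 0.35 to 1 m from the base axis. Payload 7.1 kg.
Tool frame: the origin (TCP) lies midway between the tips of the shut fingers; the grasp point (between the pads) lies 19 mm behind it; z points along the fingers, y is the direction in which the jaws open and shut (so a half turn about z gives the same grasp; the last joint's range is limited). The gripper opens to 85 mm and grips with 20 to 120 N. Pads are 22 mm wide; open, the fingers measure 114 mm over their backs; the gripper's body (76 mm by 85 mm) begins 54 mm behind the grasp point. The pads swing forward as they close: fully open they stand 13 mm farther back than shut.
Start: joints at [-1.089, 24.242, 93.386, -0, 62.372, -1.089], TCP at [0.625, 0, 0.231] pointing down, gripper open.
Joint ranges: [-172.04, 172.04], [-51.8, 120.97], [4.93, 147.93], [-75.15, 255.16], [6.16, 154.13], [-145.62, 145.62]. Speed limits (degrees/s): [136.94, 136.94, 172.46, 180, 180, 180].

### API

Orientations are given as [roll, pitch, yaw] about the fixed x, y, z axes, in that order (R = Rz(yaw) Ry(pitch) Rx(roll)).
In Python, from plant import r gives the robot as it stands. The module is installed in compiled form; this text tells all that it offers.
- The arm moves only by the shell command python3 -m crank 'ROWS'. ROWS is a JSON object of lists of equal length, an entry for each row: "dp": the shift along the tool's x, y, z in units of 100 mm (1.0 is 100 mm), a list of three; "rotation": the turn, a rotation vector about the tool's x, y, z in units of 2 rad (1.0 is 2 rad), a list of three; "hand": the gripper's target within -1 to 1 (shut at 1, half-way at 0, fully open at -1). In form: {"dp": [[x, y, z], ...], "rotation": [[wx, wy, wz], ...], "hand": [hand, ...]}. A call has 1 to 10 rows; each row shifts and turns the commanded pose from where the row before left it, along the tool's axes as they then stand; what a row does not reach is not made up. A row lasts 1/8 s, in which the tool goes at most 62.5 mm and 10.7 degrees, less where a joint would pass 70% of its speed; a pose out of reach is approached as far as the arm can. A call with a number of a shift or a turn outside -1 to 1 is refused whole. A call with a gripper value outside its range is refused whole. The fingers move at their own pace and stop on an object; the grip force is fixed at half the most. Time passes only in rows, so rows that do not move let the fingers close. It gives the time, the measured TCP pose, the force and the opening at its end, in the units of the state.
- r.read_state(): the state, without advancing time (a new reading comes with each control period).
- r.capture(name): name is "scene" or "side" or "wrist"; returns the picture (480x640x3 uint8, red, green, blue); there is no depth.
- r.get_calibration(name): a dict with "camera_matrix" (3x3 intrinsics, pixels), "origin" and "rotation" of the camera in the world. Camera axes: x right, y down, z forward; pixel columns grow to the right and rows downward; lengths in m; the calibration is good to about 2 mm. The wrist camera is an equidistant fisheye: a pixel r from the principal point sees the ray r / f radians off the axis. A picture is of the moment at which its call begins: read the wrist's pose just before it. get_calibration takes no time and is no camera call; for the wrist camera it gives the pose at the moment of the call.
- r.close_job(): hands the job in, once; it reports no verdict.
Trained networks look in the newest picture that a camera, given by its name, has taken for a name from the list of things; names that differ only in an ending like _2 or _b are one class to them, and where a whole thing is asked for, a point or a joint stands for the part that bears it (a point fixed in the world has none). Each returns a list of dicts, best first, with "score" (0 to 1); they miss things now and then, are a little off and sometimes report something else, mostly with a low value. They report only what shows in the picture. A call takes as long as a camera call. They do not tell look-alikes from the thing itself.
- r.cut_out(label, camera): "region" (480x640 bool, what is visible of it) and "bbox" ([centre column, centre row, width, height] in pixels, round what is visible of it).
The state is a dict: "time_s": time; "joint_positions": joint angles; "qvel": joint speeds; "joint_efforts": joint torques, N m; "tcp_pos": TCP position; "orientation": TCP orientation; "ft_force": force on the tool from outside, world axes, zero at the start; "ft_torque": the same for the moment, N m; "width": opening from 0.0 (shut) to 1.0 (fully open).
Only numpy, scipy, OpenCV 4.12 (cv2) and the standard library are available. Lean on these libraries where they do the work, as an engineer would, in place of code of your own. Each camera call takes 0.05 s, during which the arm holds its last target. There are 200 camera calls.

## Working session

There is one attempt and no reset: what is moved stays moved. The work goes in short steps, Python scripts to look and compute and a shell command to move; the robot and the scene stay as the last step left them, time stands still between calls to the robot, and variables do not carry over. Pictures are saved under pics/ and viewed, about 12 in all and at most 16, crops included, and the job is handed in when it is done.

```bash
mkdir -p pics
python3 - <<'E'
from plant import r
import cv2,numpy as np
for n in("scene","side","wrist"):
    im=r.capture(n); cv2.imwrite(f"pics/{n}0.png",im[...,::-1])
    c=r.get_calibration(n); print(n,np.round(c["camera_matrix"],1).tolist(),np.round(c["origin"],4),np.round(c["rotation"],3).tolist())
s=r.read_state(); print(s)
E
```

```text
scene [[505.4, 0.0, 323.2], [0.0, 505.4, 235.9], [0.0, 0.0, 1.0]] [ 1.1546 -0.4896  0.5865] [-122.66, -0.857, 54.11]
side [[523.1, 0.0, 307.7], [0.0, 523.1, 233.0], [0.0, 0.0, 1.0]] [-0.1522 -0.7845  0.8119] [-126.056, -0.311, -39.695]
wrist [[371.6, 0.0, 316.3], [0.0, 371.6, 239.1], [0.0, 0.0, 1.0]] [0.6243 0.0694 0.373 ] [164.036, 0.05, -0.02]
{'time_s': 0.15, 'joint_positions': array([-1.08847064e+00,  2.42755294e+01,  9.34221219e+01, -5.91156524e-04,
        6.23724189e+01, -1.08879094e+00]), 'qvel': array([ 0.0082257 , -0.20698663, -0.05469246,  0.01196799,  0.11001297,
       -0.03936861]), 'joint_efforts': array([-4.44887983e-04, -5.57771087e+01, -2.82016718e+01, -7.78417484e-05,
        4.77195630e-03,  2.40273175e-05]), 'tcp_pos': array([6.24563903e-01, 3.28799706e-05, 2.30706539e-01]), 'orientation': array([-1.79929933e+02, -8.08139340e-04,  9.00005943e+01]), 'ft_force': array([-0.19004672, -0.19706621,  0.65518604]), 'ft_torque': array([-0.02981213, -0.01086328, -0.01623606]), 'width': 0.9940950553710762}
```

View pictures.

View pics/scene0.png

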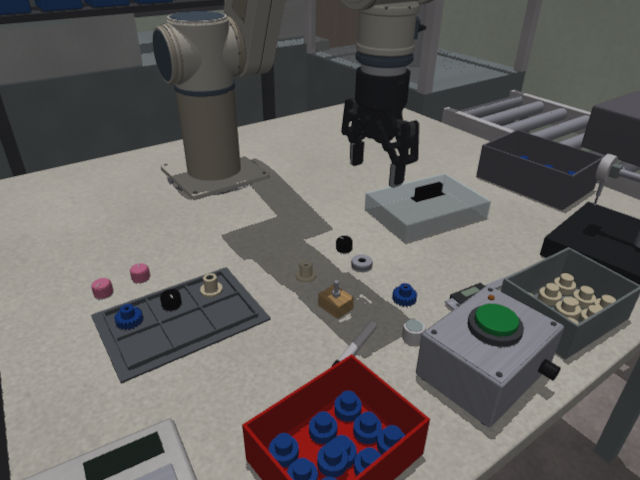

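View pics/side0.png

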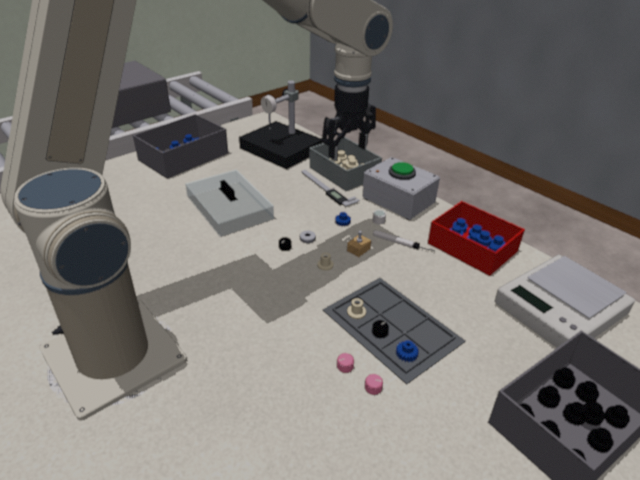

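View pics/wrist0.png

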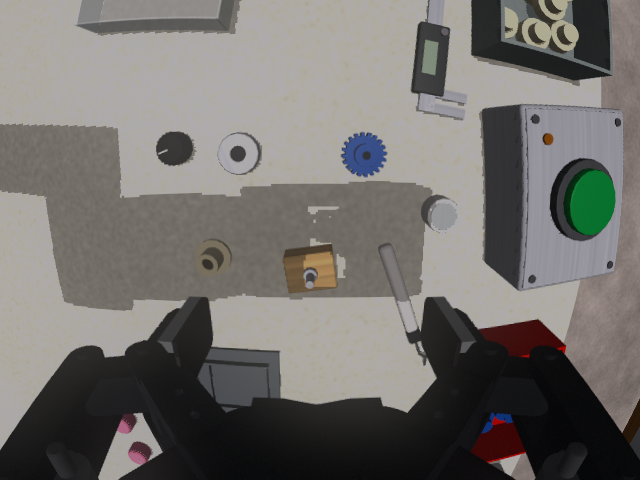

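Scene: loose gear (404,294), cap (344,244), bush (306,270); ring gauge (362,263), pin gauge (336,298); tray (180,320) with master gear (128,316), cap (171,299), bush (210,283); lid (427,207). The pink caps at (102,288) and (140,272) are outside the tray and get left alone. The gears, bushes and caps in the boxes are look-alikes. Now I'll fit models to the silhouettes from both fixed cameras.

```bash
cat > h.py <<'E'
from plant import r
import cv2,numpy as np
from scipy.spatial.transform import Rotation as R
from scipy.optimize import least_squares
def cyl(d,z0,z1):
    a=np.linspace(0,2*np.pi,48,endpoint=False);c=np.c_[np.cos(a),np.sin(a)]*d/2
    return np.vstack([np.c_[c,0*a+z] for z in(z0,z1)])
def box(x,y,z0,z1): return np.array([[sx*x/2,sy*y/2,z] for sx in(-1,1) for sy in(-1,1) for z in(z0,z1)])
M=dict(gear=np.vstack([cyl(44,0,14),cyl(22,14,28)]),cap=cyl(34,0,24),bush=np.vstack([cyl(40,0,5),cyl(24,5,30)]),
 ring_gauge=cyl(42,0,14),pin_gauge=np.vstack([box(50,40,0,28),cyl(8,28,58)]),
 tray=np.vstack([box(176,252,0,5),box(147,219,5,13)]),lid=np.vstack([box(162,234,0,44.5),box(14,70,44.5,72.5)]))
for k in list(M): M[k]=M[k]/1000
for k in("gear","cap","bush"): M["master_"+k]=M[k]
def proj(P,c,fish):
    K=c["camera_matrix"];q=(P-c["origin"])@R.from_euler("xyz",c["rotation"],degrees=True).as_matrix()
    if not fish: uv=q[:,:2]/q[:,2:]
    else:
        n=np.linalg.norm(q[:,:2],axis=1);uv=q[:,:2]/n[:,None]*np.arctan2(n,q[:,2])[:,None]
    return uv*[K[0,0],K[1,1]]+K[:2,2]
A=np.linspace(0,2*np.pi,24,endpoint=False);D=np.c_[np.cos(A),np.sin(A)]
def sup(p): return (p@D.T).max(0)
def mask(label,cam,hint):
    ds=[d for d in r.cut_out(label,cam)]
    ds=[d for d in ds if np.hypot(d["bbox"][0]-hint[0],d["bbox"][1]-hint[1])<30]
    if not ds: return None
    m=ds[0]["region"].astype(np.uint8)
    n,l,st,_=cv2.connectedComponentsWithStats(m); m=l==1+st[1:,4].argmax()
    v,u=np.nonzero(m); return np.c_[u,v].astype(float),ds[0]["score"]
def fit(label,views,x0,yaw=False,fixz=None,cals=None):
    """views: list of (cam,hint); returns x,y,z,yaw,rms px"""
    S=[]
    for cam,h in views:
        m=mask(label,cam,h)
        if m is None: print(label,cam,"missed");continue
        S.append((sup(m[0]),(cals or {}).get(cam) or r.get_calibration(cam),cam=="wrist"))
    def f(p):
        T=R.from_euler("z",p[3] if yaw else 0).apply(M[label])+[p[0],p[1],p[2] if fixz is None else fixz]
        return np.concatenate([sup(proj(T,c,w))-s for s,c,w in S])
    o=least_squares(f,np.r_[x0,0][:4] if len(x0)==3 else x0,loss="soft_l1",x_scale=[.01,.01,.01,.1])
    p=o.x;return np.round([p[0]*1e3,p[1]*1e3,p[2]*1e3,np.degrees(p[3]),np.sqrt(np.mean(f(p)**2))],1)
E
python3 - <<'E'
from h import *
for n in("scene","side","wrist"): r.capture(n)
g=lambda *a:print(a[0],fit(*a))
g("gear",[("scene",(404,294)),("side",(343,219)),("wrist",(364,154))],[.7,0,0])
g("cap",[("scene",(344,244)),("side",(285,243)),("wrist",(175,148))],[.6,-.1,0])
g("bush",[("scene",(306,270)),("side",(326,262)),("wrist",(212,258))],[.6,-.1,0])
g("ring_gauge",[("scene",(362,263)),("side",(308,236)),("wrist",(238,154))],[.6,-.1,0])
for y in(0,.8): print(y); g("pin_gauge",[("scene",(336,298)),("side",(359,243)),("wrist",(311,268))],[.65,-.1,0,y],True)
for y in (-.4,0,.4): g("tray",[("scene",(181,320)),("side",(393,328))],[.6,-.3,0,y],True)
for y in (-.4,0,.4): g("lid",[("scene",(427,207)),("side",(230,200))],[.6,.2,0,y],True)
g("master_gear",[("scene",(128,316)),("side",(407,350))],[.6,-.3,0])
g("master_cap",[("scene",(171,299)),("side",(380,329))],[.6,-.3,0])
g("master_bush",[("scene",(210,283)),("side",(357,308))],[.6,-.3,0])
print(r.read_state()["time_s"])
E
```

```text
gear [ 6.703e+02  5.210e+01 -6.000e-01  0.000e+00  1.000e+00]
cap [479.   62.1  -3.3   0.    1.3]
bush [512.4 -56.3  -1.8   0.    0.7]
ring_gauge [547.2  53.8  -1.3   0.    1.1]
0
pin_gauge [617.4 -64.2  -2.3   7.3   1.7]
0.8
pin_gauge [617.4 -64.2  -2.3   7.3   1.7]
tray [ 486.9 -295.9   -3.2   -1.7    1.7]
tray [ 486.9 -295.9   -3.2   -1.7    1.7]
tray [ 486.9 -295.9   -3.2   -1.7    1.7]
lid [470.8 310.7  -1.9  -8.3   1.1]
lid [470.8 310.7  -1.9  -8.3   1.1]
lid [470.8 310.7  -1.9  -8.3   1.1]
master_gear [ 450.8 -371.6    3.6    0.     0.7]
master_cap [ 449.8 -297.9    2.5    0.     1.2]
master_bush [ 454.6 -224.3    3.8    0.     0.6]
2.1
```

```bash
python3 -m crank '{"dp":[[0.26,0.225,0.3],[0.26,0.225,0.3],[0,0,0.2],[0,0,0]],"rotation":[[0,0,0],[0,0,0],[0,0,0],[0,0,0]],"hand":[-0.2,-0.2,-0.2,-0.2]}'
python3 - <<'E'
from h import *
c=r.get_calibration("wrist");r.capture("wrist");print(r.read_state()["tcp_pos"],r.read_state()["width"])
d=r.cut_out("gear","wrist");print([(x["score"],x["bbox"]) for x in d]);
print(proj(np.array([[.670,.052,.01]]),c,True))
h=proj(np.array([[.670,.052,.01]]),c,True)[0]
print(fit("gear",[("wrist",h)],[.67,.052,0],False,0.,{"wrist":c}))
E
```

```text
time_s: 2.6
tcp_pos: [0.6682, 0.0517, 0.1493]
orientation: [-179.7, 0.0, 90.0]
ft_force: [0.8, -0.0, -0.4]
width: 0.6
[0.66912209 0.05148177 0.1507532 ] 0.6018026848585293
[(0.67, [321.5, 222.6, 56.3, 51.9]), (0.48, [102.1, 216.8, 41.6, 38.3])]
[[319.83367365 224.82826917]]
[669.9  51.7   0.    0.    0.7]
```

```bash
python3 -m crank '{"dp":[[0,0.01,0.4],[0,0,0.4],[0,0,0.3],[0,0,0.15],[0,0,0.1],[0,0,0],[0,0,0],[0,0,0],[0,0,0],[0,0,0]],"rotation":[[0,0,0],[0,0,0],[0,0,0],[0,0,0],[0,0,0],[0,0,0],[0,0,0],[0,0,0],[0,0,0],[0,0,0]],"hand":[-0.2,-0.2,-0.2,-0.2,-0.2,-0.2,0.3,1,1,1]}'
```

```text
time_s: 4.0
tcp_pos: [0.6719, 0.0521, 0.0177]
orientation: [179.9, -0.0, 90.0]
ft_force: [0.1, 0.0, 6.1]
width: 0.22
```

```bash
python3 -m crank '{"dp":[[0,0,0],[0,0,-0.05]],"rotation":[[0,0,0],[0,0,0]],"hand":[1,1]}';python3 -m crank '{"dp":[[0,0,-0.2],[0,0,-0.4],[0,0,-0.4],[0,0,0]],"rotation":[[0,0,0],[0,0,0],[0,0,0],[0,0,0]],"hand":[1,1,1,1]}'
python3 - <<'E'
from h import *
im=r.capture("wrist");cv2.imwrite("pics/w1.png",im[...,::-1]); print(r.read_state()["tcp_pos"])
E
```

```text
time_s: 4.25
tcp_pos: [0.671, 0.0521, 0.0217]
orientation: [180.0, 0.0, 90.0]
ft_force: [-0.2, -0.4, -0.4]
width: 0.22
time_s: 4.75
tcp_pos: [0.6739, 0.0522, 0.1266]
orientation: [179.5, -0.0, 90.0]
ft_force: [-0.2, 0.7, -0.2]
width: 0.228
[0.672331   0.05212679 0.1242496 ]
```

View pics/w1.png

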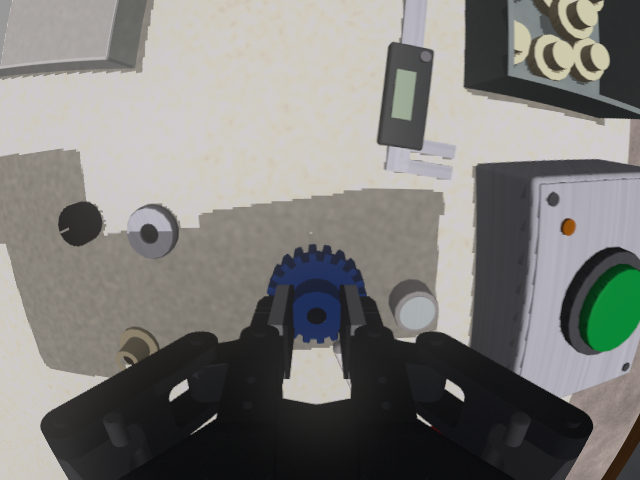

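```bash
python3 -m crank '{"dp":[[-0.42,-0.15,0],[-0.42,-0.15,0],[-0.42,-0.15,0],[-0.42,-0.15,0],[-0.42,-0.15,0],[-0.42,-0.15,0],[-0.42,-0.15,0],[-0.42,-0.15,0],[-0.42,-0.15,0],[-0.42,-0.15,0]],"rotation":[[0,0,0],[0,0,0],[0,0,0],[0,0,0],[0,0,0],[0,0,0],[0,0,0],[0,0,0],[0,0,0],[0,0,0]],"hand":[1,1,1,1,1,1,1,1,1,1]}';python3 -m crank '{"dp":[[0,0,0],[0,0,0]],"rotation":[[0,0,0],[0,0,0]],"hand":[1,1]}'
python3 - <<'E'
from h import *
c=r.get_calibration("wrist");im=r.capture("wrist")
print(r.read_state()["tcp_pos"],r.read_state()["orientation"])
# overlay predicted bays and rim from fixed-camera fit
T=lambda L,z:np.c_[np.array(L)@R.from_euler("z",-1.7,degrees=True).as_matrix()[:2,:2].T+[.4869,-.2959],np.full(len(L),z)]
im=im.copy()
for L,z,col in[([(-.0735,-.1095),(-.0735,.1095),(.0735,.1095),(.0735,-.1095)],.013,(255,0,0)),([(-.088,-.126),(-.088,.126),(.088,.126),(.088,-.126)],.005,(0,255,0))]:
    cv2.polylines(im,[proj(T(L,z),c,True).astype(int)],True,col,1)
for p in proj(T([(x,y) for x in(-.036,.036) for y in(-.072,0,.072)],.005),c,True): cv2.circle(im,tuple(int(v) for v in p),3,(255,0,255),-1)
cv2.imwrite("pics/w2.png",im[...,::-1])
E
```

```text
time_s: 6.05
tcp_pos: [0.5196, -0.3688, 0.1203]
orientation: [-179.9, -0.1, 90.0]
ft_force: [-0.1, 0.0, -1.1]
width: 0.219
time_s: 6.3
tcp_pos: [0.5204, -0.3672, 0.1205]
orientation: [-179.9, -0.1, 90.0]
ft_force: [-0.5, -0.3, 0.6]
width: 0.22
[ 0.52073058 -0.36683295  0.12065543] [-1.79931642e+02 -6.92574531e-02  9.00214552e+01]
```

View pics/w2.png

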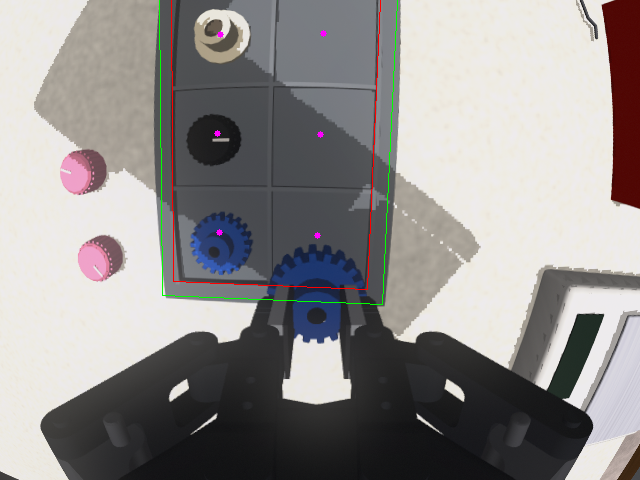

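```bash
python3 -m crank '{"dp":[[-0.02,0,0.4],[0,0,0.3],[0,0,0.15],[0,0,0.08],[0,0,0],[0,0,0]],"rotation":[[0,0,0],[0,0,0],[0,0,0],[0,0,0],[0,0,0],[0,0,0]],"hand":[1,1,1,1,1,1]}';python3 -m crank '{"dp":[[0,0,0.03],[0,0,0]],"rotation":[[0,0,0],[0,0,0]],"hand":[1,1]}'
```

```text
time_s: 7.1
tcp_pos: [0.5217, -0.3704, 0.0293]
orientation: [179.9, 0.1, 90.0]
ft_force: [0.7, -0.0, -0.6]
width: 0.225
time_s: 7.35
tcp_pos: [0.521, -0.3701, 0.0256]
orientation: [180.0, 0.0, 90.0]
ft_force: [-1.2, 0.1, -0.5]
width: 0.218
```

```bash
python3 -m crank '{"dp":[[0,0,0.02],[0,0,0]],"rotation":[[0,0,0],[0,0,0]],"hand":[1,1]}';python3 -m crank '{"dp":[[0,0,0.015],[0,0,0]],"rotation":[[0,0,0],[0,0,0]],"hand":[1,1]}'
```

```text
time_s: 7.6
tcp_pos: [0.5209, -0.3699, 0.0232]
orientation: [-180.0, -0.0, 90.0]
ft_force: [0.4, 0.2, -0.3]
width: 0.221
time_s: 7.85
tcp_pos: [0.521, -0.3701, 0.0227]
orientation: [-180.0, 0.0, 90.0]
ft_force: [-2.4, 1.9, 8.6]
width: 0.22
```

```bash
python3 -m crank '{"dp":[[0,0,-0.01],[0,0,0],[0,0,0],[0,0,-0.1],[0,0,-0.4],[0,0,-0.4],[0,0,0]],"rotation":[[0,0,0],[0,0,0],[0,0,0],[0,0,0],[0,0,0],[0,0,0],[0,0,0]],"hand":[0.6,0.2,0.1,0.1,0.1,0.1,0.1]}'
python3 - <<'E'
from h import *
c=r.get_calibration("wrist");r.capture("scene");r.capture("side");print(r.read_state()["tcp_pos"])
print(fit("gear",[("scene",(152,335)),("side",(434,335))],[.52,-.37,0.005]))
print(fit("gear",[("scene",(152,335)),("side",(434,335))],[.52,-.37,0.005],False,.005))
for n in("scene","side"): print(proj(np.array([[.521,-.369,.015]]),r.get_calibration(n),0),[np.round(x["bbox"]) for x in r.cut_out("gear",n)])
E
```

```text
time_s: 8.72
tcp_pos: [0.5231, -0.3715, 0.117]
orientation: [179.7, 0.2, 90.0]
ft_force: [-0.2, 0.1, -0.5]
width: 0.451
[ 0.52101314 -0.37001681  0.11341948]
[ 520.2 -370.1    3.6    0.     0.9]
[ 520.5 -370.4    5.     0.     1. ]
[[144.43696748 338.82097389]] [array([145., 344.,  28.,  29.])]
[[428.45725282 332.28488502]] [array([430., 336.,  20.,  19.]), array([306., 237.,  20.,  16.])]
```

```bash
python3 -m crank '{"dp":[[0.43,-0.04,0],[0.43,-0.04,0],[0.43,-0.04,0],[0.43,-0.04,0],[0.43,-0.04,0],[0.43,-0.04,0],[0.43,-0.04,0],[0.43,-0.04,0],[0.43,-0.04,0],[0.43,-0.04,0]],"rotation":[[0,0,0],[0,0,0],[0,0,0],[0,0,0],[0,0,0],[0,0,0],[0,0,0],[0,0,0],[0,0,0],[0,0,0]],"hand":[-0.2,-0.2,-0.2,-0.2,-0.2,-0.2,-0.2,-0.2,-0.2,-0.2]}';python3 -m crank '{"dp":[[0,0,0],[0,0,0]],"rotation":[[0,0,0],[0,0,0]],"hand":[-0.2,-0.2]}'
python3 - <<'E'
from h import *
c=r.get_calibration("wrist");r.capture("wrist");print(r.read_state()["tcp_pos"])
h=proj(np.array([[.479,.062,.01]]),c,True)[0];print(h)
print([np.round(x["bbox"]) for x in r.cut_out("cap","wrist")])
print(fit("cap",[("wrist",h)],[.479,.062,0],False,0.,{"wrist":c}))
E
```

```text
time_s: 10.38
tcp_pos: [0.4806, 0.0614, 0.1125]
orientation: [-180.0, 0.0, 90.0]
ft_force: [0.5, 0.7, 0.3]
width: 0.6
time_s: 10.62
tcp_pos: [0.4809, 0.0599, 0.1126]
orientation: [-180.0, 0.0, 90.0]
ft_force: [0.6, -1.1, 0.4]
width: 0.6
[0.48099519 0.05941737 0.112619  ]
[314.20226914 235.00997332]
[array([316., 237.,  51.,  53.])]
[479.4  62.5   0.    0.    1.3]
```

```bash
python3 -m crank '{"dp":[[0.025,-0.015,0.4],[0,0,0.35],[0,0,0.2],[0,0,0.1],[0,0,0],[0,0,0],[0,0,0],[0,0,0],[0,0,0]],"rotation":[[0,0,0],[0,0,0],[0,0,0],[0,0,0],[0,0,0],[0,0,0],[0,0,0],[0,0,0],[0,0,0]],"hand":[-0.2,-0.2,-0.2,-0.2,-0.2,0.1,0.5,1,1]}'
```

```text
time_s: 11.9
tcp_pos: [0.4802, 0.0625, 0.009]
orientation: [179.9, -0.0, 90.0]
ft_force: [-2.0, -1.5, 6.1]
width: 0.374
```

```bash
python3 -m crank '{"dp":[[0,0,-0.1],[0,0,-0.3],[0,0,-0.4],[0,0,-0.2],[-0.4,0.05,0],[-0.4,0.05,0],[-0.4,0.05,0],[-0.4,0.05,0],[-0.4,0.05,0]],"rotation":[[0,0,0],[0,0,0],[0,0,0],[0,0,0],[0,0,0],[0,0,0],[0,0,0],[0,0,0],[0,0,0]],"hand":[1,1,1,1,1,1,1,1,1]}';python3 -m crank '{"dp":[[-0.4,0.05,0],[-0.4,0.05,0],[-0.4,0.05,0],[-0.4,0.08,0],[0,0,0],[0,0,0],[0,0,0]],"rotation":[[0,0,0],[0,0,0],[0,0,0],[0,0,0],[0,0,0],[0,0,0],[0,0,0]],"hand":[1,1,1,1,1,1,1]}'
```

```text
time_s: 13.02
tcp_pos: [0.5047, -0.1388, 0.1088]
orientation: [179.9, 0.0, 90.0]
ft_force: [0.1, -0.6, -0.9]
width: 0.362
time_s: 13.9
tcp_pos: [0.5272, -0.2963, 0.108]
orientation: [-180.0, -0.0, 90.1]
ft_force: [-0.7, 0.3, 0.7]
width: 0.37
```

```bash
python3 -m crank '{"dp":[[-0.005,-0.04,0.4],[0,0,0.3],[0,0,0.15],[0,0,0.04],[0,0,0],[0,0,0]],"rotation":[[0,0,0],[0,0,0],[0,0,0],[0,0,0],[0,0,0],[0,0,0]],"hand":[1,1,1,1,1,1]}';python3 -m crank '{"dp":[[0,0,0.03],[0,0,0]],"rotation":[[0,0,0],[0,0,0]],"hand":[1,1]}'
```

```text
time_s: 14.65
tcp_pos: [0.5242, -0.2983, 0.0199]
orientation: [179.9, 0.1, 90.0]
ft_force: [1.0, -0.7, -0.6]
width: 0.369
time_s: 14.9
tcp_pos: [0.5235, -0.298, 0.016]
orientation: [180.0, 0.0, 90.0]
ft_force: [-0.6, -0.1, -0.6]
width: 0.368
```

```bash
python3 -m crank '{"dp":[[0,0,0.015],[0,0,0]],"rotation":[[0,0,0],[0,0,0]],"hand":[1,1]}';python3 -m crank '{"dp":[[0,0,0.015],[0,0,0]],"rotation":[[0,0,0],[0,0,0]],"hand":[1,1]}'
```

```text
time_s: 15.15
tcp_pos: [0.5234, -0.298, 0.0142]
orientation: [-180.0, -0.0, 90.0]
ft_force: [-0.4, -0.3, -0.4]
width: 0.372
time_s: 15.4
tcp_pos: [0.5235, -0.298, 0.014]
orientation: [-180.0, 0.0, 90.0]
ft_force: [-3.7, 2.3, 12.3]
width: 0.372
```

```bash
python3 -m crank '{"dp":[[0,0,-0.01],[0,0,0],[0,0,0],[0,0,-0.1],[0,0,-0.4],[0,0,-0.5],[0.4,-0.01,0],[0.4,-0.02,0],[0.4,-0.02,0],[0.4,-0.02,0]],"rotation":[[0,0,0],[0,0,0],[0,0,0],[0,0,0],[0,0,0],[0,0,0],[0,0,0],[0,0,0],[0,0,0],[0,0,0]],"hand":[0.3,0.1,0.1,0.1,0.1,0.1,0,-0.2,-0.2,-0.2]}';python3 -m crank '{"dp":[[0.4,-0.02,0],[0.4,-0.02,0],[0,0,0],[0,0,0]],"rotation":[[0,0,0],[0,0,0],[0,0,0],[0,0,0]],"hand":[-0.2,-0.2,-0.2,-0.2]}'
python3 - <<'E'
from h import *
c=r.get_calibration("wrist");r.capture("wrist");print(r.read_state()["tcp_pos"])
h=proj(np.array([[.5124,-.0563,.01]]),c,True)[0]
print(fit("bush",[("wrist",h)],[.512,-.056,0],False,0.,{"wrist":c}))
r.capture("scene");r.capture("side")
P=np.array([[.5235,-.298,.017]])
print("cap",fit("cap",[(n,proj(P,r.get_calibration(n),0)[0]) for n in("scene","side")],[.5235,-.298,.005]))
E
```

```text
time_s: 16.65
tcp_pos: [0.5165, -0.1368, 0.1146]
orientation: [179.9, 0.0, 90.0]
ft_force: [0.5, -0.4, -0.0]
width: 0.6
time_s: 17.15
tcp_pos: [0.5129, -0.0582, 0.1143]
orientation: [180.0, 0.0, 90.0]
ft_force: [-0.7, -0.7, 0.5]
width: 0.6
[ 0.51285421 -0.0586407   0.1141881 ]
[512.1 -56.3   0.    0.    0.6]
cap [ 522.5 -298.2    2.3    0.     1. ]
```

```bash
python3 -m crank '{"dp":[[0.02,-0.005,0.4],[0,0,0.35],[0,0,0.2],[0,0,0.07],[0,0,0],[0,0,0],[0,0,0],[0,0,0],[0,0,0]],"rotation":[[0,0,0],[0,0,0],[0,0,0],[0,0,0],[0,0,0],[0,0,0],[0,0,0],[0,0,0],[0,0,0]],"hand":[-0.2,-0.2,-0.2,-0.2,-0.2,0.1,0.5,1,1]}'
```

```text
time_s: 18.58
tcp_pos: [0.5126, -0.0561, 0.013]
orientation: [179.9, 0.0, 90.0]
ft_force: [-0.9, 0.0, 5.9]
width: 0.255
```

```bash
python3 -m crank '{"dp":[[0,0,-0.1],[0,0,-0.3],[0,0,-0.4],[-0.2,0.02,-0.2],[-0.4,0.03,0],[-0.4,0.03,0],[-0.4,0.03,0],[-0.29,0.03,0],[0,0,0],[0,0,0]],"rotation":[[0,0,0],[0,0,0],[0,0,0],[0,0,0],[0,0,0],[0,0,0],[0,0,0],[0,0,0],[0,0,0],[0,0,0]],"hand":[1,1,1,1,1,1,1,1,1,1]}'
```

```text
time_s: 19.82
tcp_pos: [0.5256, -0.2244, 0.1121]
orientation: [-180.0, -0.0, 90.0]
ft_force: [-0.4, 0.9, -0.7]
width: 0.254
```

Expected contact is at about z = 18 mm, so I'll go to 23 first and then use small steps.

```bash
python3 -m crank '{"dp":[[0,0,0.4],[0,0,0.3],[0,0,0.15],[0,0,0.04],[0,0,0],[0,0,0]],"rotation":[[0,0,0],[0,0,0],[0,0,0],[0,0,0],[0,0,0],[0,0,0]],"hand":[1,1,1,1,1,1]}';python3 -m crank '{"dp":[[0,0,0.03],[0,0,0]],"rotation":[[0,0,0],[0,0,0]],"hand":[1,1]}';python3 -m crank '{"dp":[[0,0,0.015],[0,0,0]],"rotation":[[0,0,0],[0,0,0]],"hand":[1,1]}'
```

```text
time_s: 20.58
tcp_pos: [0.5267, -0.2252, 0.0238]
orientation: [179.9, 0.0, 90.0]
ft_force: [-0.2, -0.5, -0.1]
width: 0.252
time_s: 20.82
tcp_pos: [0.526, -0.225, 0.02]
orientation: [180.0, 0.0, 90.0]
ft_force: [0.3, -0.4, 0.1]
width: 0.259
time_s: 21.08
tcp_pos: [0.5259, -0.225, 0.0182]
orientation: [-180.0, -0.0, 90.0]
ft_force: [0.3, 0.5, 0.5]
width: 0.255
```

```bash
python3 -m crank '{"dp":[[0,0,0.012],[0,0,0]],"rotation":[[0,0,0],[0,0,0]],"hand":[1,1]}'
```

```text
time_s: 21.32
tcp_pos: [0.526, -0.225, 0.018]
orientation: [-180.0, -0.0, 90.0]
ft_force: [-3.0, 1.1, 9.8]
width: 0.255
```

```bash
python3 -m crank '{"dp":[[0,0,-0.01],[0,0,0],[0,0,0],[0,0,-0.1],[0,0,-0.5],[0,0,-0.5],[0.45,-0.04,-0.3],[0.45,-0.04,0],[0.45,-0.04,0],[0.45,-0.04,0]],"rotation":[[0,0,0],[0,0,0],[0,0,0],[0,0,0],[0,0,0],[0,0,0],[0,0,0],[0,0,0],[0,0,0],[0,0,0]],"hand":[0.4,0.2,0.1,0.1,0.1,0.1,0,-0.2,-0.2,-0.2]}';python3 -m crank '{"dp":[[0.45,-0.05,0],[0.45,-0.05,0],[0.45,-0.05,0],[0.45,-0.05,0],[0.45,-0.05,0],[0.45,-0.05,0],[0.45,-0.05,0],[0.36,-0.05,0],[0,0,0],[0,0,0]],"rotation":[[0,0,0],[0,0,0],[0,0,0],[0,0,0],[0,0,0],[0,0,0],[0,0,0],[0,0,0],[0,0,0],[0,0,0]],"hand":[-0.2,-0.2,-0.2,-0.2,-0.2,-0.2,-0.2,-0.2,-0.2,-0.2]}'
python3 - <<'E'
from h import *
c=r.get_calibration("wrist");im=r.capture("wrist").copy();print(r.read_state()["tcp_pos"])
T=R.from_euler("z",-8.3,degrees=True).apply(M["lid"])+[.4708,.3107,0]
for i,p in enumerate(proj(T,c,True)): cv2.circle(im,tuple(int(v) for v in p),3,(255,0,0) if i%2 else (255,255,0),-1)
cv2.imwrite("pics/w3.png",im[...,::-1])
r.capture("scene");im2=r.capture("side")
P=np.array([[.526,-.225,.015]])
print("bush",fit("bush",[(n,proj(P,r.get_calibration(n),0)[0]) for n in("scene","side")],[.5235,-.225,.005]))
E
```

```text
time_s: 22.58
tcp_pos: [0.5099, -0.0437, 0.159]
orientation: [179.9, 0.0, 90.0]
ft_force: [1.2, 0.2, 0.4]
width: 0.598
time_s: 23.82
tcp_pos: [0.4697, 0.3056, 0.1583]
orientation: [-180.0, 0.0, 90.0]
ft_force: [-0.0, 0.3, 0.5]
width: 0.599
[0.46989026 0.30516712 0.15826848]
bush [ 524.4 -224.4    2.4    0.     1.3]
```

View pics/w3.png

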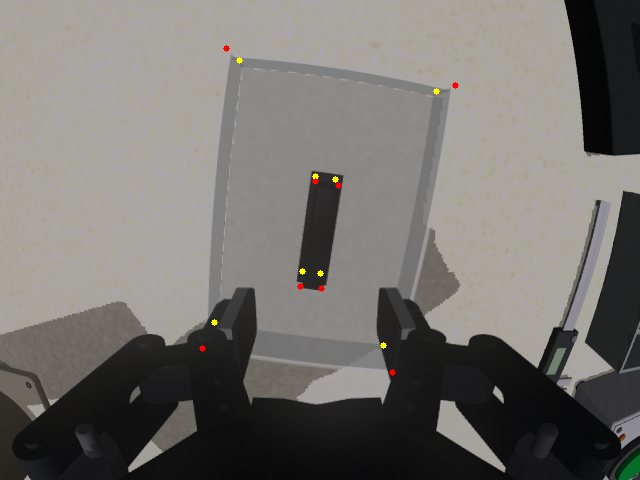

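```bash
cat >> h.py <<'E'
def fitbar(im,c,z0,x0,win):
    b=box(.014,.070,.0445,.0725);u0,v0,u1,v1=win
    m=np.zeros(im.shape[:2],np.uint8);m[v0:v1,u0:u1]=(im[v0:v1,u0:u1].max(2)<62)
    n,l,st,_=cv2.connectedComponentsWithStats(m);m=l==1+st[1:,4].argmax()
    v,u=np.nonzero(m);s=sup(np.c_[u,v].astype(float));print("bar px",u.min(),u.max(),v.min(),v.max(),len(u))
    f=lambda p:sup(proj(R.from_euler("z",p[2]).apply(b)+[p[0],p[1],p[3]],c,True))-s
    for zf in(0,1):
        g=(lambda p:f(np.r_[p[:3],z0])) if not zf else f
        o=least_squares(g,np.r_[x0,z0] if zf else x0,x_scale=[.01,.01,.1]+[.01]*zf);print(np.round(o.x[:2]*1e3,1),np.round(np.degrees(o.x[2]),1),np.round(o.x[3:]*1e3,1),np.round(np.sqrt(np.mean(o.fun**2)),2))
E
python3 - <<'E'
from h import *
c=r.get_calibration("wrist");im=r.capture("wrist")
fitbar(im,c,0.,[.47,.31,-.14],(270,140,360,310))
E
```

```text
bar px 296 341 171 289 3436
[470.9 313.6] -8.7 [] 3.3
[470.9 317.4] -8.7 [15.] 1.61
```

Run:
```python
from h import *
b=box(.014,.070,.0445,.0725);S=[]
for n,w in(("scene",(405,175,450,210)),("side",(210,170,245,210))):
    im=cv2.imread(f"pics/{n}0.png");u0,v0,u1,v1=w;m=np.zeros(im.shape[:2],np.uint8);m[v0:v1,u0:u1]=im[v0:v1,u0:u1].max(2)<70
    k,l,st,_=cv2.connectedComponentsWithStats(m);m=l==1+st[1:,4].argmax();v,u=np.nonzero(m);print(n,u.min(),u.max(),v.min(),v.max())
    S.append((sup(np.c_[u,v]*1.),r.get_calibration(n)))
f=lambda p:np.concatenate([sup(proj(R.from_euler("z",p[2]).apply(b)+[p[0],p[1],p[3]],c,False))-s for s,c in S])
for k in(0,1):
    o=least_squares((lambda p:f(np.r_[p,0])) if k==0 else f,[.47,.31,-.14]+[0]*k,x_scale=[.01,.01,.1]+[.01]*k);print(np.round(o.x*1e3,1),np.round(np.sqrt(np.mean(o.fun**2)),2))
```

```text
scene 411 444 182 201
side 220 235 181 200
[ 472.1  305.4 -186.2] 1.28
[ 471.2  308.7 -187.4   -4.7] 0.85
```

```bash
python3 -m crank '{"dp":[[0.06,0.01,0.2],[0,0,0.35],[0,0,0.3],[0,0,0.15],[0,0,0.06],[0,0,0],[0,0,0]],"rotation":[[0,0,0.074],[0,0,0],[0,0,0],[0,0,0],[0,0,0],[0,0,0],[0,0,0]],"hand":[-0.2,-0.2,-0.2,-0.2,-0.2,-0.2,-0.2]}'
python3 - <<'E'
from h import *
im=r.capture("wrist");cv2.imwrite("pics/w4.png",im[...,::-1])
E
```

```text
time_s: 25.0
tcp_pos: [0.4716, 0.3124, 0.0531]
orientation: [179.9, -0.1, 81.5]
ft_force: [-0.0, -0.3, -0.7]
width: 0.604
```

View pics/w4.png

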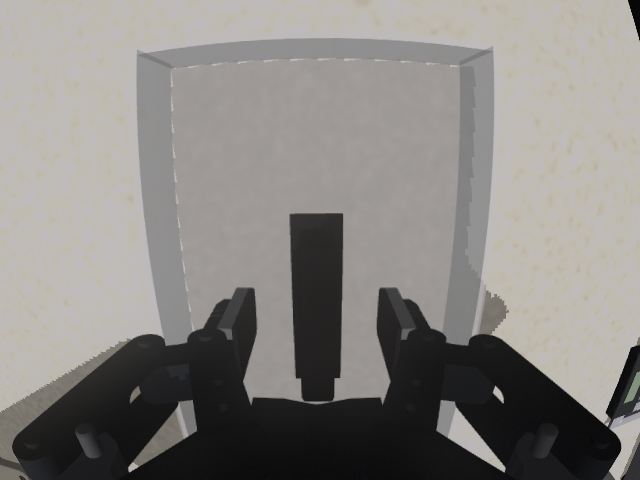

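```bash
python3 -m crank '{"dp":[[0,0,0],[0,0,0],[0,0,0],[0,0,0],[0,0,0]],"rotation":[[0,0,0],[0,0,0],[0,0,0],[0,0,0],[0,0,0]],"hand":[0.3,0.6,1,1,1]}';python3 -m crank '{"dp":[[0,0,-0.05],[0,0,-0.2],[0,0,-0.35],[0,0,-0.35],[0,0,0],[0,0,0]],"rotation":[[0,0,0],[0,0,0],[0,0,0],[0,0,0],[0,0,0],[0,0,0]],"hand":[1,1,1,1,1,1]}'
python3 - <<'E'
from h import *
im=r.capture("wrist");s=r.read_state();t=s["tcp_pos"];print(t,s["width"])
a=r.capture("side");r.capture("scene")
z=t[2]-.051
n="side";p=proj(np.array([[.47,.312,z+.03]]),r.get_calibration(n),0)[0];print(p,[np.round(x["bbox"]) for x in r.cut_out("lid",n)])
n="scene";q=proj(np.array([[.47,.312,z+.03]]),r.get_calibration(n),0)[0];print(q,[np.round(x["bbox"]) for x in r.cut_out("lid",n)])
print(fit("lid",[("side",p),("scene",q)],[.47,.312,z,-.14],True))
cv2.imwrite("pics/w5.png",np.hstack([a,im])[::1,:,::-1]);
E
```

```text
time_s: 25.68
tcp_pos: [0.4712, 0.3122, 0.0526]
orientation: [180.0, -0.0, 81.5]
ft_force: [-1.1, -1.5, 5.5]
width: 0.151
time_s: 26.42
tcp_pos: [0.4703, 0.3116, 0.1463]
orientation: [-179.9, 0.0, 81.5]
ft_force: [-0.5, -0.9, -1.4]
width: 0.153
[0.47005964 0.31142433 0.14580848] 0.14902749981178554
[223.98046125 167.62161447] [array([226., 172.,  91.,  63.]), array([408., 352.,  22.,  17.])]
[432.63736572 162.79708006] [array([434., 169., 132.,  66.])]
[468.3 310.3  91.3  -8.6   1.1]
```

```bash
python3 -m crank '{"dp":[[0,0,0],[-0.15,0.02,0],[-0.3,0.03,0],[-0.4,0.03,0],[-0.4,0.03,0],[-0.4,0.03,0],[-0.4,0.03,0],[-0.4,0.03,0],[-0.4,0.03,0],[-0.4,0.03,0]],"rotation":[[0,0,-0.06],[0,0,0],[0,0,0],[0,0,0],[0,0,0],[0,0,0],[0,0,0],[0,0,0],[0,0,0],[0,0,0]],"hand":[1,1,1,1,1,1,1,1,1,1]}'
python3 -m crank '{"dp":[[-0.4,0.03,0],[-0.4,0.03,0],[-0.4,0.03,0],[-0.4,0,0],[-0.4,0,0],[-0.3,0,0],[-0.15,0,0],[0,0,0],[0,0,0],[0,0,0]],"rotation":[[0,0,0],[0,0,0],[0,0,0],[0,0,0],[0,0,0],[0,0,0],[0,0,0],[0,0,0],[0,0,0],[0,0,0]],"hand":[1,1,1,1,1,1,1,1,1,1]}'
```

```text
time_s: 28.02
tcp_pos: [0.4874, -0.0156, 0.1472]
orientation: [-180.0, 0.0, 88.2]
ft_force: [0.5, 0.0, -2.1]
width: 0.149
time_s: 29.28
tcp_pos: [0.49, -0.2577, 0.1471]
orientation: [-180.0, -0.0, 88.4]
ft_force: [-0.8, -0.1, -2.0]
width: 0.148
```

```bash
python3 -m crank '{"dp":[[-0.2,-0.01,0],[-0.17,0,0],[0,0,0],[0,0,0],[0,0,0]],"rotation":[[0,0,0],[0,0,0],[0,0,0],[0,0,0],[0,0,0]],"hand":[1,1,1,1,1]}'
python3 - <<'E'
from h import *
t=r.read_state()["tcp_pos"]
r.capture("side");r.capture("scene");im=r.capture("wrist");print(t)
P=np.array([[t[0],t[1],.125]])
V=[(n,proj(P,r.get_calibration(n),0)[0]) for n in("side","scene")]
for n,p in V: print(p,[np.round(x["bbox"]) for x in r.cut_out("lid",n)])
print(fit("lid",V,[t[0],t[1],.095,-.03],True))
Q=np.array([[.487,-.296,.0]])
for n,p in V: print([np.round(x["bbox"]) for x in r.cut_out("tray",n)])
cv2.imwrite("pics/w6.png",im[...,::-1])
E
```

```text
time_s: 29.9
tcp_pos: [0.4878, -0.2954, 0.147]
orientation: [-180.0, -0.0, 88.4]
ft_force: [1.1, -0.6, -1.8]
width: 0.148
[ 0.48780914 -0.29535611  0.14701048]
[396.45718241 280.34215164] [array([400., 289., 145., 111.])]
[170.93370226 256.54297393] [array([170., 269., 181., 121.])]
[ 486.1 -296.8   91.7   -1.5    1.3]
[array([393., 341., 140.,  92.]), array([308., 236.,  15.,  15.])]
[array([180., 332., 176., 101.])]
```

View pics/w6.png

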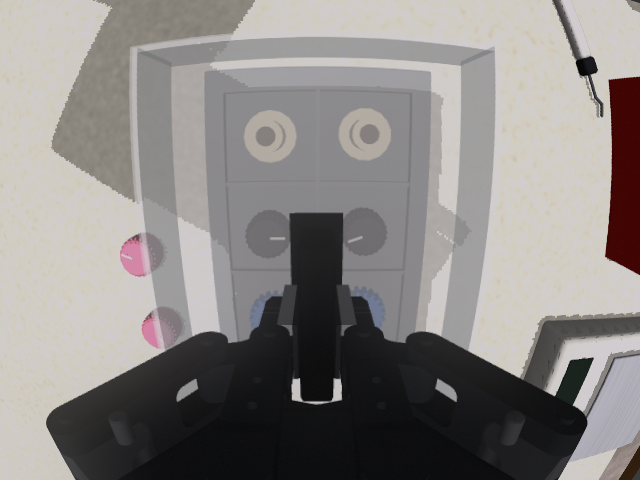

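```bash
python3 -m crank '{"dp":[[0.01,0.01,0.15],[0,0,0.3],[0,0,0.2],[0,0,0.1],[0,0,0],[0,0,0]],"rotation":[[0,0,0],[0,0,0],[0,0,0],[0,0,0],[0,0,0],[0,0,0]],"hand":[1,1,1,1,1,1]}';python3 -m crank '{"dp":[[0,0,0.05],[0,0,0.03],[0,0,0],[0,0,0]],"rotation":[[0,0,0],[0,0,0],[0,0,0],[0,0,0]],"hand":[1,1,1,1]}'
```

```text
time_s: 31.1
tcp_pos: [0.4895, -0.295, 0.0726]
orientation: [179.9, 0.0, 88.4]
ft_force: [0.1, 0.3, -1.3]
width: 0.142
time_s: 31.6
tcp_pos: [0.489, -0.2947, 0.0642]
orientation: [180.0, 0.0, 88.4]
ft_force: [-0.5, -1.0, -2.6]
width: 0.149
```

```bash
python3 -m crank '{"dp":[[0,0,0.04],[0,0,0]],"rotation":[[0,0,0],[0,0,0]],"hand":[1,1]}';python3 -m crank '{"dp":[[0,0,0.015],[0,0,0]],"rotation":[[0,0,0],[0,0,0]],"hand":[1,1]}';python3 -m crank '{"dp":[[0,0,0.01],[0,0,0]],"rotation":[[0,0,0],[0,0,0]],"hand":[1,1]}'
```

```text
time_s: 31.85
tcp_pos: [0.4888, -0.2946, 0.0598]
orientation: [-180.0, -0.0, 88.4]
ft_force: [-0.3, 0.2, -2.8]
width: 0.149
time_s: 32.1
tcp_pos: [0.489, -0.2947, 0.0585]
orientation: [-180.0, -0.0, 88.4]
ft_force: [0.6, 0.1, -1.6]
width: 0.15
time_s: 32.35
tcp_pos: [0.4891, -0.2948, 0.0577]
orientation: [180.0, 0.0, 88.4]
ft_force: [-0.3, -0.6, -1.4]
width: 0.148
```

```bash
python3 -m crank '{"dp":[[0,0,0.01],[0,0,0]],"rotation":[[0,0,0],[0,0,0]],"hand":[1,1]}';python3 -m crank '{"dp":[[0,0,0.008],[0,0,0]],"rotation":[[0,0,0],[0,0,0]],"hand":[1,1]}'
```

```text
time_s: 32.6
tcp_pos: [0.4891, -0.2948, 0.0576]
orientation: [180.0, 0.0, 88.4]
ft_force: [-3.1, 1.0, 9.6]
width: 0.15
time_s: 32.85
tcp_pos: [0.4891, -0.2948, 0.0576]
orientation: [180.0, 0.0, 88.4]
ft_force: [-5.7, 3.0, 16.5]
width: 0.149
```

Contact is at z = 57.6 mm, as predicted for the ledge. Release, lift and check.

```bash
python3 -m crank '{"dp":[[0,0,-0.016],[0,0,0],[0,0,0],[0,0,0],[0,0,-0.1],[0,0,-0.4],[0,0,-0.4],[0,0,-0.4],[0,0,0],[0,0,0]],"rotation":[[0,0,0],[0,0,0],[0,0,0],[0,0,0],[0,0,0],[0,0,0],[0,0,0],[0,0,0],[0,0,0],[0,0,0]],"hand":[1,0.6,0.2,0,0,0,0,0,0,0]}'
python3 - <<'E'
from h import *
a=r.capture("side");b=r.capture("scene");t=r.read_state()["tcp_pos"];print(t)
P=np.array([[.487,-.296,.03]])
V=[(n,proj(P,r.get_calibration(n),0)[0]) for n in("side","scene")]
print("lid",fit("lid",V,[.487,-.296,.005,-.03],True))
print("pin",fit("pin_gauge",[("scene",(336,298)),("side",(359,243))],[.617,-.064,0,.12],True))
print("ring",fit("ring_gauge",[("scene",(362,263)),("side",(308,236))],[.547,.054,0]))
k=lambda i:cv2.resize(i,None,fx=2.2,fy=2.2,interpolation=cv2.INTER_CUBIC)[...,::-1]
cv2.imwrite("pics/f_side.png",k(a[220:430,270:500]));cv2.imwrite("pics/f_scene.png",k(b[220:400,70:300]))
E
```

```text
time_s: 34.1
tcp_pos: [0.4887, -0.2945, 0.1874]
orientation: [-180.0, -0.0, 88.4]
ft_force: [-0.1, 0.1, -0.5]
width: 0.501
[ 0.48823384 -0.29421022  0.18630798]
lid [ 488.3 -296.8    2.6   -1.3    0.9]
pin [616.6 -62.7  -2.9  13.6   1.8]
ring [546.5  53.4  -1.    0.    0.7]
```

View pics/f_side.png

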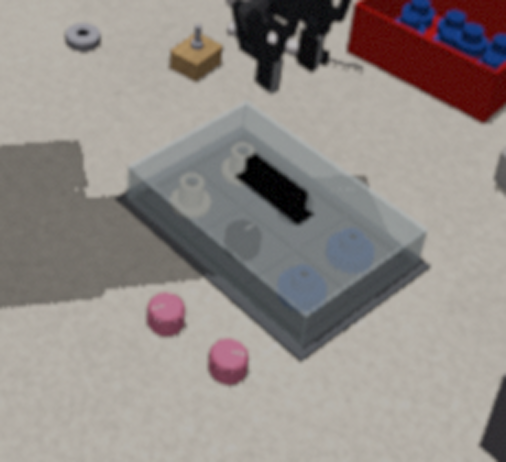

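View pics/f_scene.png

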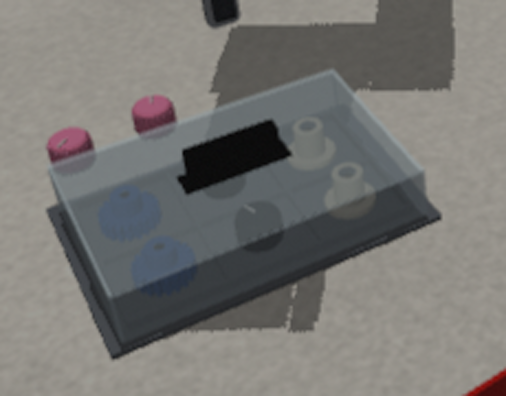

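Run:
```python
from h import *
for n,w in(("scene",(315,275,360,325)),("side",(342,225,378,262))):
    a=cv2.imread(f"pics/{n}0.png")[...,::-1];b=r.capture(n);u0,v0,u1,v1=w
    f=lambda i:((i[...,0].astype(int)-i[...,2])>40)[v0:v1,u0:u1]
    for i in(a,b): v,u=np.nonzero(f(i));print(n,len(u),u.min(),u.max(),v.min(),v.max(),u.mean().round(1),v.mean().round(1))
r.close_job();print(r.read_state()["time_s"])
```

```text
scene 220 12 36 12 31 25.2 23.1
scene 333 4 37 10 32 20.8 21.7
side 184 6 28 11 26 16.8 17.9
side 227 6 28 11 29 15.8 19.3
the job is handed in; nothing more can be done
the job is handed in; nothing more can be done
```

The job is handed in. The gear, knob cap and flanged bush stand in the far-row bays behind their own masters, and the lid is on the tray with its pull bar up. The robot's clock read 34.1 s after the last move, well under the 104 s limit.

- **Parts:** each one was lowered until the wrist felt contact (about 9–12 N), then released. The silhouette fits put all three within about 1–2 mm of their bay centres. The heights matched the bay floor, given the 1–3 mm by which these fits read low throughout.
- **Lid:** it made contact at the height expected for the ledge. The fit puts its centre within about 1.5 mm of the tray's and its yaw within 0.4°. In both fixed camera views it sits flat, with all six parts upright under it.
- **Bystanders:** the ring gauge fit moved less than 1 mm.
- **Checks that disagreed:**
  - The last pin gauge fit gave a yaw of 13.6° and moved 1.7 mm from the first one (7.3°). The first fit used three cameras and the last only two. In the fixed views the block's right edge stayed within 1 px. The larger visible area on its left fits the robot's shadow having moved off it, and the gripper was never near it, so I took this as fit noise.
  - One wrist-camera fit of the pull bar's height was 15 mm high. The fixed cameras and the grasp itself contradicted it, so I did not use it.
- **Not checked:** I did not re-measure the masters after placing. They showed in their bays in the final pictures, and the pink look-alikes were left alone.

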